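# Take the tested capacitor out of the guarded insulation-test box

## Robot

A 7-joint arm with a two-finger parallel gripper is mounted at the origin on the work surface. World frame = base frame: x ahead of the robot, y to its left, z up, the work surface at z = 0. Lengths are in mm, angles in degrees, forces in N, time in s.
With the tool pointing down it reaches from about 425 to 925 mm from the base axis. Payload 6.8 kg.
Tool frame: the origin (TCP) lies at the very end of the fingers, on their centre line; the grasp point (between the pads) lies 19 mm behind it; z points along the fingers, y is the direction in which the jaws open and shut (so a half turn about z gives the same grasp; the last joint's range is limited). The gripper opens to 88 mm and grips with 3 to 60 N. Pads are 20 mm wide; open, the fingers measure 115 mm over their backs; the gripper's body (75 mm by 178 mm) begins 61 mm behind the grasp point.
Start: joints at [-74.949, 27.33, 1.283, 89.118, -0.659, 63.558, -4.761], TCP at [244.591, 629.144, 222.664] pointing down, gripper open.
Joint ranges: [-169.35, 169.35], [-19.33, 120.38], [-80.79, 83.38], [13.8, 139.57], [-78.32, 258.32], [9.67, 109.79], [-169.56, 169.56]. Speed limits (degrees/s): [136.94, 136.94, 180, 180, 180, 180, 180].

## Interface

Orientations are given as [roll, pitch, yaw] about the fixed x, y, z axes, in that order (R = Rz(yaw) Ry(pitch) Rx(roll)).
In Python, from bench import * gives the robot as it stands.
- The arm moves only by the shell command python3 -m creep 'ROWS' [FORCE]. ROWS is JSON, a list of rows, each a list of 3 entries, a list of its own where there are three numbers: the closure, from 0 (fully open) to 1 (shut), then the shift along the tool's x, y, z in m, then the turn, a rotation vector about the tool's x, y, z in degrees. In form: [[hand, [dx, dy, dz], [rx, ry, rz]], ...]. A call has 1 to 10 rows; each row is the pose to reach, as a shift and turn from the pose commanded when the call began, along the tool's axes at that moment; what a row does not reach only later rows make up. A row lasts 1/10 s, in which the tool goes at most 50 mm and 8.59 degrees, less where a joint would pass 70% of its speed; a pose out of reach is approached as far as the arm can. A call with a gripper value outside its range is refused whole. The fingers move at their own pace and stop on an object; FORCE is the grip in N (left out, the last holds). Time passes only in rows, so rows that repeat a pose let the fingers close. It gives the time, the measured TCP pose, the force and the opening at its end, in the units of the state.
- observe(): the state, without advancing time (a new reading comes with each control period).
- grab_frame(name): name is "scene" or "top"; returns (picture, depth): 384x512x3 uint8, red, green, blue; 384x512 float32, mm along the optical axis (not along the pixel's ray), 0 where there is no reading.
- camera_params(name): a dict with "fx", "fy", "cx", "cy" (pixels), "R" (3x3) and "t" (3): a world point X has camera coordinates R X + t. Camera axes: x right, y down, z forward; pixel columns grow to the right and rows downward; lengths in mm; the calibration is good to about 2 mm. A picture is of the moment at which its call begins. camera_params takes no time and is no camera call.
- job_done(): hands the job in, once; it reports no verdict.
Trained networks look in the newest picture that a camera, given by its name, has taken for a name from the list of things; names that differ only in an ending like _2 or _b are one class to them, and where a whole thing is asked for, a point or a joint stands for the part that bears it (a point fixed in the world has none). Each returns a list of dicts, best first, with "conf" (0 to 1); they miss things now and then, are a little off and sometimes report something else, mostly with a low value. They report only what shows in the picture. A call takes as long as a camera call.
- look_for(label, camera): "box" ([left, top, right, bottom] in pixels, round what is visible of it).
- tip_of(label, camera): "pixel" ([column, row] in pixels: a listed point, or the origin of a listed thing).
The state is a dict: "time_s": time; "joints": joint angles; "dq": joint speeds; "joint_torque": joint torques, N m; "ee_pos": TCP position; "eef_rot": TCP orientation; "force": force on the tool from outside, world axes, zero at the start; "ft_torque": the same for the moment, N m; "gripper_width": finger opening in mm.
Only numpy, scipy, OpenCV 4.12 (cv2) and the standard library are available. Lean on these libraries where they do the work, as an engineer would, in place of code of your own. Each camera call takes 0.05 s, during which the arm holds its last target. There are 200 camera calls.

## Task

The insulation test is over: slide the amber shutter of the test box fully open, reach in through the round hand port and lift the blue capacitor off its pedestal, bringing it out without knocking it against the box. Then stand it upright in the free half of the black tray beside the capacitor already there, without dropping it or disturbing that one or the other things on the bench, and leave the shutter open for the next part.

Things in the scene. Friction and masses are not known exactly. Their poses are not given: they have to be found in the camera images.
- enclosure: Test box, fixed to the bench: level steel base 310 mm wide (y) and 243 mm deep (x), clear panes, sloped window in front, 123 mm high at the front edge and 239 mm at the back, closed all round but for the hand port; a 52 mm red lamp stands on its roof at the back left. Origin: on the bench under the middle of the box; x away from the front, y to the left, z up.
- window: Sloped clear window of the box, 310 x 220 mm, 5 mm thick, lying 32 degrees from level, low edge to the robot, with a round port 130 mm across. Origin: port centre on the outer face. z: outwards, square to the window; x: up the slope; y: level, to the left, the way the shutter opens. Rails 10 mm high run along y, inner edges 73 mm above and below the port centre.
- shutter (a joint): Amber sliding shutter, 146 mm wide (y), 150 mm along the slope, its top face 5 mm above the window's outer face. Value in m: 0 = port covered, 0.146 = fully open at its stop (slid to the window's +y). It slides level with light friction (about 2 N) and stays where it is left.
- shutter_knob (a point): Centre of the shutter's black knob, a straight round knob 18 mm across and 32 mm high standing at right angles to the window; the point is half-way up, 16 mm from the knob's top and 16 mm from the shutter's face. It moves with the shutter; with the shutter closed it lies 45 mm to +y of the port centre.
- pedestal_top (a point): Centre of the top face of the pedestal inside the box: a red-brown ribbed insulator (50 mm across) with a level round brass electrode 36 mm across on top. Fixed in the box; the capacitor stands on it.
- capacitor: The capacitor to be taken out, as a body; origin at the centre of its underside, z along its axis, upwards.
- capacitor_center (a point): Centre (half-way up) of the blue capacitor on the pedestal: an upright cylinder 40 mm across, 50 mm high, about 0.1 kg, plus two brass terminals 6 mm high on top. Standing, this point is 25 mm above its support. In the box it lies about 43 to 50 mm behind the window's outer face, near the port's axis. It may be gripped up to 15 mm above this point.
- tray: Black open tray, 170 x 110 mm and 18 mm high, walls and floor 4 mm thick, on top of a blue-grey parts case 180 x 120 x 70 mm, fixed to the bench left or right of the box. Origin: centre of the tray's underside, 70 mm above the bench; x along its length (far from the robot), z up. A capacitor already stands in its +x half; the -x half is free: a good place is 45 mm to -x of the origin.
- tested: The already tested capacitor that stands in the tray's +x half, of the same kind, 40 mm across and 50 mm high plus terminals; origin at the centre of its underside. To be left alone.
- meter: Orange hand-held multimeter lying on the bench on the other side of the box from the tray, 185 x 90 x 47 mm; origin at the centre of its underside. To be left alone.
- clamp_probe: Black current-clamp probe lying across the bench between robot and box, about 200 mm long (y), 34 mm wide, 36 mm high; origin on the bench near its middle. To be left alone.
- battery: Small blue and copper block battery standing on the bench in front of the box, 27 x 18 x 49 mm; origin at the centre of its underside. To be left alone.

How it is judged:
By the outcome, as a careful person would: the job done as asked, in the order asked, and still so for the second after the job is handed in, with the robot touching nothing.
It also fails if it takes over 58 s, if anything falls off the work surface, if the arm or the gripper's body presses on something with over 40 N, if the wrist force passes 120 N, or if a joint passes its speed limit or range.

## Working session

There is one attempt and no reset: what is moved stays moved. The work goes in short steps, Python scripts to look and compute and a shell command to move; the robot and the scene stay as the last step left them, time stands still between calls to the robot, and variables do not carry over. Pictures are saved under pics/ and viewed, on a budget of 10 in all, crops included, one or two more only if the job needs it, and the job is handed in when it is done.

```bash
ls; mkdir -p pics
python3 - <<'E'
from bench import *
import cv2,numpy as np
for n in("scene","top"):
    p,d=grab_frame(n); cv2.imwrite(f"pics/{n}0.png",p[:,:,::-1]); np.save(f"pics/{n}0.npy",d)
    c=camera_params(n); print(n,c)
    for l in["window","enclosure","shutter_knob","pedestal_top","capacitor_center","capacitor","tray","tested","meter","clamp_probe","battery"]:
        r=tip_of(l,n)
        print(l,[(np.round(x['pixel'],1).tolist(),round(x['conf'],2),float(d[int(min(383,max(0,x['pixel'][1]))),int(min(511,max(0,x['pixel'][0])))])) for x in r[:2]])
print(observe())
E
```

```text
pics
scene {'fx': 492.815049785492, 'fy': 492.815049785492, 'cx': 251.7777848182417, 'cy': 199.86442781965656, 'R': array([[-0.17036784,  0.98537329,  0.00377945],
       [ 0.69016109,  0.12206246, -0.71328706],
       [-0.70331534, -0.11891274, -0.70086182]]), 't': array([  83.05277694, -255.84461331, 1544.51478125])}
window [([195.4, 209.3], 0.62, 0.0)]
enclosure []
shutter_knob [([224.6, 198.0], 0.84, 989.4927368164062)]
pedestal_top []
capacitor_center []
capacitor []
tray [([114.6, 197.6], 0.55, 1180.9342041015625)]
tested [([106.9, 209.1], 0.7, 1121.8321533203125), ([242.9, 203.8], 0.55, 1067.597412109375)]
meter [([397.0, 265.5], 0.82, 1087.5570068359375)]
clamp_probe [([243.1, 203.4], 0.72, 1072.52978515625), ([399.2, 266.5], 0.34, 1083.4267578125)]
battery [([315.2, 205.6], 0.73, 1257.1263427734375)]
top {'fx': 347.61797057488417, 'fy': 347.61797057488417, 'cx': 257.37160210112177, 'cy': 191.3906407321171, 'R': array([[-0.00686018, -0.99917762, -0.0399627 ],
       [-0.9847415 ,  0.01369964, -0.17348345],
       [ 0.17388826,  0.0381628 , -0.98402565]]), 't': array([ 20.6157
[... 616 characters left out ...]
12939453125)]
{'time_s': 1.2, 'joints': array([-74.94693437,  27.33025674,   1.28271789,  89.11681607,
        -0.6619791 ,  63.55772058,  -4.7624433 ]), 'dq': array([-0.00167674,  0.03642109,  0.01953434, -0.02698392,  0.0399165 ,
       -0.11060214, -0.04124413]), 'joint_torque': array([-6.41181487e-04, -5.82733977e+01,  1.53276689e+00, -2.72925657e+01,
       -5.43319504e-02,  1.00689515e-02,  6.28360817e-05]), 'ee_pos': array([244.59013646, 629.15634814, 222.66933571]), 'eef_rot': array([ 1.79997761e+02, -4.05463756e-03,  1.58750156e+02]), 'force': array([ 0.65118155, -0.48747472,  0.16548038]), 'ft_torque': array([0.05739578, 0.02805585, 0.00171966]), 'gripper_width': 87.64063669789155}
```

View pics/scene0.png

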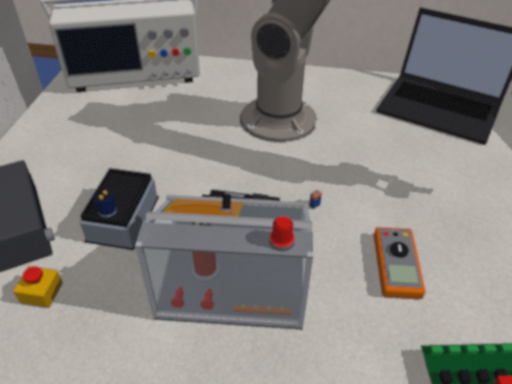

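View pics/top0.png

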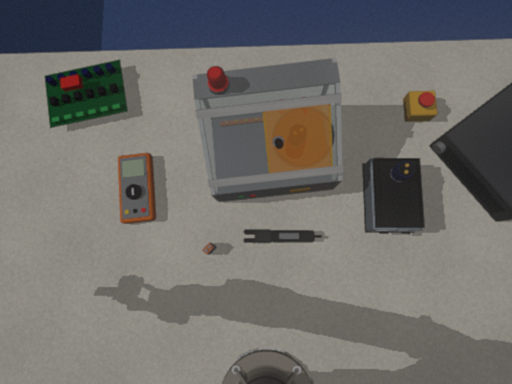

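The top view shows the box with its knob at about (279,143), the amber shutter at x 265–332, the tray at (397,193) on the right (−y) and the probe and battery in front. Next I'll measure with depth.

```bash
cat > h.py <<'E'
import numpy as np,cv2
from bench import *
from scipy.spatial.transform import Rotation as Ro
def bp(c,u,v,z):
    u,v,z=map(np.asarray,(u,v,z)); P=np.stack([(u-c['cx'])/c['fx']*z,(v-c['cy'])/c['fy']*z,z],-1)
    return (P-c['t'])@c['R']
def cloud(n,d):
    v,u=np.mgrid[:384,:512]; return bp(camera_params(n),u,v,d.astype(float))
def ray(c,px,axis,val):
    o=-c['R'].T@c['t']; w=c['R'].T@np.array([(px[0]-c['cx'])/c['fx'],(px[1]-c['cy'])/c['fy'],1]); return o+w*(val-o[axis])/w[axis]
E
python3 - <<'E'
from h import *
np.set_printoptions(precision=1,suppress=True)
p=cv2.imread("pics/top0.png");d=np.load("pics/top0.npy");X=cloud("top",d)
hsv=cv2.cvtColor(p,cv2.COLOR_BGR2HSV)
m=(hsv[...,0]>8)&(hsv[...,0]<25)&(hsv[...,1]>140)&(d>0)
box=np.zeros_like(m);box[95:185,255:340]=1;m&=box
Q=X[m];print(len(Q),Q.min(0),Q.max(0))
best=None;rng=np.random.default_rng(0)
for i in range(300):
    a=Q[rng.choice(len(Q),3,False)];n=np.cross(a[1]-a[0],a[2]-a[0])
    if np.linalg.norm(n)<100:continue
    n/=np.linalg.norm(n);r=abs((Q-a[0])@n)<2
    if best is None or r.sum()>best.sum():best=r
I=Q[best];c0=I.mean(0);n=np.linalg.svd(I-c0)[2][2];n*=np.sign(n[2])
print("inl",len(I),"n",n*1000,"slope",np.degrees(np.arccos(n[2])),"yaw",np.degrees(np.arctan2(n[1],n[0]))+180,"c",c0)
full=np.zeros(m.shape,np.uint8);idx=np.argwhere(m)[best];full[idx[:,0],idx[:,1]]=255
r=cv2.minAreaRect(I[:,:2].astype(np.float32));print("rect",r)
# full amber region rect
k=cv2.connectedComponents(m.astype(np.uint8))
print("knob patch");print(X[134:152:2,272:288:2].reshape(9,8,3)[...,2])
c=camera_params("top")
print("knob nn",bp(c,275.3,141.6,d[142,275]), "dark",bp(c,279,143,d[143,279]))
s=np.load("pics/scene0.npy");cs=camera_params("scene")
for nm,px in dict(knob=(224.6,198),tray=(114.6,197.6),tested=(106.9,209.1),meter=(397,265.5),batt=(315.2,205.6)).items(): print("scene",nm,bp(cs,*px,s[int(px[1]),int(px[0])]))
for nm,px in dict(tray=(398.1,193.4),tested=(396.9,174.1),meter=(141.1,190.3),probe=(277.1,234.8),batt=(210.5,248.3),window=(302.8,138)).items(): print("top",nm,bp(c,*px,d[int(px[1]),int(px[0])]))
# tray: rim points
t=X[150:240,360:430].reshape(-1,3);t=t[(t[:,2]>65)&(t[:,2]<100)&(d[150:240,360:430].ravel()>0)]
print("tray rect",cv2.minAreaRect(t[:,:2].astype(np.float32)),np.percentile(t[:,2],[5,50,95]))
t=X[150:240,360:430].reshape(-1,3);t=t[(t[:,2]>108)&(t[:,2]<135)];print("tested",t.min(0),t.max(0),t.mean(0),len(t))
z=X[60:210,180:350].reshape(-1,3);z=z[(z[:,2]>100)&(z[:,2]<245)];print("box rect",cv2.minAreaRect(z[:,:2].astype(np.float32)))
E
```

```text
3716 [ 537.9 -156.7  145.1] [664.5  -4.4 223. ]
inl 3246 n [-528.5  -51.7  847.4] slope 32.07378630774701 yaw 5.583794712347668 c [602.7 -82.  184.9]
rect ((601.0875244140625, -81.14208984375), (115.19802856445312, 145.49574279785156), 5.274961948394775)
knob patch
[[193.1 194.6 193.4 192.4 190.4 193.7 193.9 190.8]
 [190.9 192.5 190.8 193.7 194.5 190.3 189.6 189.6]
 [188.7 191.5 193.2 194.8 191.1 192.8 187.2 188. ]
 [183.6 188.7 202.3 210.4 209.7 189.4 182.9 185.2]
 [183.4 185.3 214.1 212.9 216.6 213.2 183.3 183.1]
 [183.  185.  214.1 213.  210.7 210.5 180.8 178.7]
 [182.8 179.1 211.5 209.7 209.3 211.  178.7 177.2]
 [176.  176.9 176.  206.3 208.2 173.6 174.  175.6]
 [173.2 174.5 172.7 172.4 173.1 172.  173.6 172.9]]
knob nn [589.5 -30.2 205.8] dark [583.4 -37.8 214.2]
scene knob [587.8 -38.8 208.7]
scene tray [ 498.7 -331.9   74.6]
scene tested [ 558.7 -322.8   97.2]
scene meter [557.5 337.2  35.4]
scene batt [375.4 144.8   8.8]
top tray [ 495.2 -329.7   72.9]
top tested [ 535.7 -317.5  108. ]
top meter [517.8 319.9  40.5]
top probe [399.5 -33.6  30.5]
top batt [366.6 133.6  46.8]
top window [603.7 -91.3 183.8]
tray rect ((496.4967041015625, -323.7872314453125), (117.75826263427734, 179.42495727539062), 89.13932037353516) [68.5 73.4 87.8]
tested [ 525.  -352.6  108.1] [ 564.1 -312.8  131. ] [ 543.1 -330.1  122.6] 265
box rect ((626.7982788085938, -19.542709350585938), (245.04229736328125, 310.8343811035156), 5.721494197845459)
```

Run:
```python
import cv2,numpy as np
p=cv2.imread("pics/top0.png")[55:210,180:350];cv2.imwrite("pics/crop0.png",cv2.resize(p,None,fx=4.5,fy=3.8,interpolation=cv2.INTER_CUBIC) if 0 else cv2.resize(p,None,fx=3.8,fy=3.8,interpolation=cv2.INTER_CUBIC))
```

```text
(no output)
```

View pics/crop0.png

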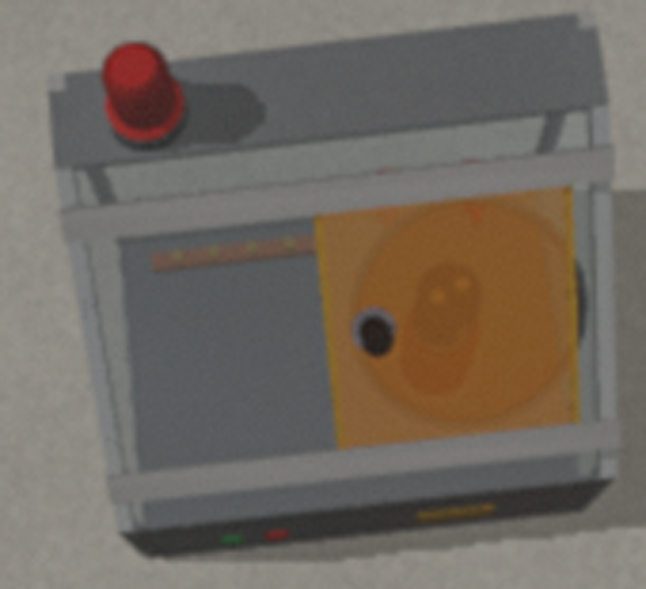

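Plane fit gives a slope of 32.07° and yaw of about 5.55°. The shutter is 145.5 mm wide and the tray 179×118 mm, which match the given sizes. The port centre from the knob and from the plane agree within 3 mm. I'll write a helper that computes moves in tool axes.

```bash
cat >> h.py <<'E'
PSI=5.55; P0=np.array([606.3,-81.2,181.8])
RW=Ro.from_euler('ZY',[PSI,-32],degrees=True).as_matrix()  # window frame cols x(up slope), y, z(out)
RT=RW@np.diag([-1,1,-1])                                   # tool: y=yw, z=-n
def W(x,y,z): return P0+RW@np.array([x,y,z])
def go(target,R=RT):
    s=observe();Rc=Ro.from_euler('xyz',s['eef_rot'],degrees=True)
    d=Rc.as_matrix().T@(np.asarray(target)-s['ee_pos'])
    t=(Rc.inv()*Ro.from_matrix(R)).as_rotvec(degrees=True)
    print("shift m",np.round(d/1000,4),"turn",np.round(t,2),"| t",round(s['time_s'],2),"F",np.round(s['force'],1),"w",round(s['gripper_width'],1),"target",np.round(target,1))
E
python3 - <<'E'
from h import *
print(RW.round(3)); go(W(0,45,130)); go([350,350,330])
E
```

```text
[[ 0.844 -0.097 -0.527]
 [ 0.082  0.995 -0.051]
 [ 0.53  -0.     0.848]]
shift m [-0.5128 -0.5219 -0.0694] turn [ -7.48 -31.41 -26.1 ] | t 1.2 F [ 0.7 -0.5  0.2] w 87.6 target [533.4 -43.1 292. ]
shift m [-0.1994 -0.222  -0.1074] turn [ -7.48 -31.41 -26.1 ] | t 1.2 F [ 0.7 -0.5  0.2] w 87.6 target [350 350 330]
```

```bash
python3 -m creep '[[0.3,[-0.2,-0.222,-0.107],[-7.5,-31.4,-26.1]],[0.3,[-0.2,-0.222,-0.107],[-7.5,-31.4,-26.1]],[0.3,[-0.2,-0.222,-0.107],[-7.5,-31.4,-26.1]],[0.3,[-0.2,-0.222,-0.107],[-7.5,-31.4,-26.1]],[0.3,[-0.2,-0.222,-0.107],[-7.5,-31.4,-26.1]],[0.3,[-0.2,-0.222,-0.107],[-7.5,-31.4,-26.1]],[0.3,[-0.2,-0.222,-0.107],[-7.5,-31.4,-26.1]]]' 20; python3 -c "
from h import *
go(W(0,45,130))"
```

```text
time_s: 1.9
ee_pos: [351.6, 345.5, 330.7]
eef_rot: [179.9, 32.0, -174.7]
force: [-0.1, 0.8, 0.9]
gripper_width: 61.6
shift m [-0.1023 -0.404   0.1089] turn [-0.02  0.02 -0.17] | t 1.9 F [-0.1  0.8  0.9] w 61.6 target [533.4 -43.1 292. ]
```

```bash
python3 -m creep '[[0.3,[-0.102,-0.404,0.109],[0,0,0]],[0.3,[-0.102,-0.404,0.109],[0,0,0]],[0.3,[-0.102,-0.404,0.109],[0,0,0]],[0.3,[-0.102,-0.404,0.109],[0,0,0]],[0.3,[-0.102,-0.404,0.109],[0,0,0]],[0.3,[-0.102,-0.404,0.109],[0,0,0]],[0.3,[-0.102,-0.404,0.109],[0,0,0]],[0.3,[-0.102,-0.404,0.109],[0,0,0]],[0.3,[-0.102,-0.404,0.109],[0,0,0]],[0.3,[-0.102,-0.404,0.109],[0,0,0]]]'
python3 - <<'E'
from h import *
p,d=grab_frame("scene");cv2.imwrite("pics/s1.png",cv2.resize(p[120:300,100:340],None,fx=3,fy=3)[:,:,::-1]);print(tip_of("shutter_knob","scene")[:2])
c=camera_params("scene");q=c['R']@W(0,45,37)+c['t'];print("pred knob top px",q[0]/q[2]*c['fx']+c['cx'],q[1]/q[2]*c['fy']+c['cy'])
go(W(0,45,11))
E
```

```text
time_s: 2.9
ee_pos: [534.2, -43.4, 291.1]
eef_rot: [179.8, 32.0, -175.0]
force: [0.2, 1.0, 0.3]
gripper_width: 61.3
[{'pixel': [224.4, 199.3], 'conf': 0.89}]
pred knob top px 225.33763010474544 194.5854747888592
shift m [-0.0002 -0.0048  0.1181] turn [ 0.05 -0.   -0.08] | t 3.0 F [ 0.   0.2 -0.7] w 61.4 target [596.1 -37.  191.1]
```

View pics/s1.png

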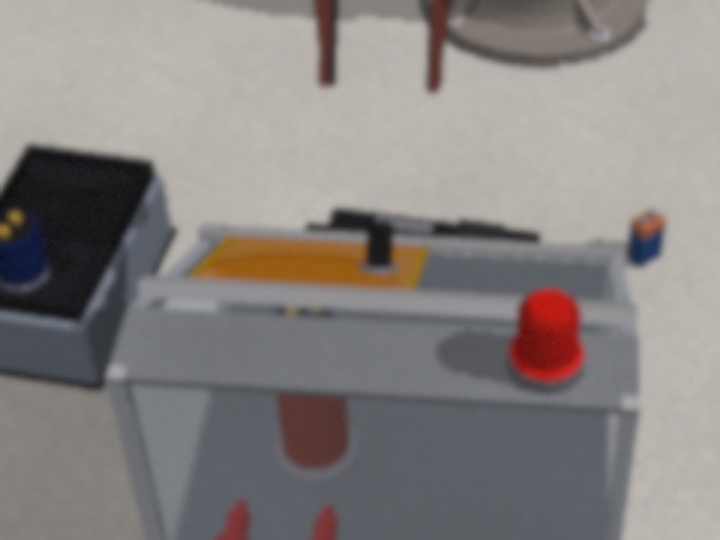

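The fingers (crop columns 327 and 436) straddle the knob (379,245), so the y alignment is right. I'll descend.

```bash
python3 -m creep '[[0.3,[0,-0.004,0.03],[0,0,0]],[0.3,[0,-0.004,0.06],[0,0,0]],[0.3,[0,-0.004,0.08],[0,0,0]],[0.3,[0,-0.004,0.095],[0,0,0]],[0.3,[0,-0.004,0.105],[0,0,0]],[0.3,[0,-0.004,0.115],[0,0,0]],[0.3,[0,-0.004,0.117],[0,0,0]]]'; python3 -m creep '[[1,[0,0,0],[0,0,0]],[1,[0,0,0],[0,0,0]],[1,[0,0,0],[0,0,0]],[1,[0,0,0],[0,0,0]],[1,[0,0,0],[0,0,0]]]' 20;  python3 -c "
from h import *
go(W(0,45,11));go(W(0,191,11))"
```

```text
time_s: 3.7
ee_pos: [564.9, -32.5, 220.3]
eef_rot: [-179.8, 32.4, -174.5]
force: [-0.5, -0.2, 0.4]
gripper_width: 61.1
time_s: 4.2
ee_pos: [565.5, -32.9, 220.5]
eef_rot: [-179.7, 32.5, -174.5]
force: [-0.7, 0.5, -0.3]
gripper_width: 24.9
shift m [-0.0096 -0.0068  0.041 ] turn [-0.31  0.48 -0.02] | t 4.2 F [-0.7  0.5 -0.3] w 24.9 target [596.1 -37.  191.1]
shift m [-0.0096  0.1392  0.0402] turn [-0.31  0.48 -0.02] | t 4.2 F [-0.7  0.5 -0.3] w 24.9 target [582.  108.3 191.1]
```

```bash
python3 -c "
from h import *
s=observe();print(s['joints'].round(1),s['dq'].round(1))"
```

```text
[-92.6 -19.3  83.3 132.   50.5  24.3  49.3] [-0.2 -0.1  0.   0.1  0.1 -0.1  0.1]
```

Two joints are at their limits (q2 and q3), so the arm drifted into an awkward elbow pose. I'll fit a simple kinematic model to the known poses to plan a better configuration.

```bash
python3 -m creep '[[0.3,[0,0,-0.05],[0,0,0]],[0.3,[0,0,-0.1],[0,0,0]],[0.3,[0,0,-0.1],[0,0,0]],[0.3,[0,0,-0.1],[0,0,0]]]'
cat > fit.py <<'E'
from h import *
import itertools
from scipy.optimize import least_squares
s=observe();print(s['joints'].round(2))
D=[([-74.947,27.330,1.283,89.117,-.662,63.558,-4.762],[244.59,629.156,222.669],[179.9978,-.004,158.750]),
([-92.6,-19.3,83.3,132.0,50.5,24.3,49.3],[565.5,-32.9,220.5],[-179.7,32.5,-174.5]),(s['joints'],s['ee_pos'],s['eef_rot'])]
def fk(q,L,a,b,sg):
    q=np.array(q)*sg; A=lambda ax,t:Ro.from_euler(ax,t,degrees=True)
    R=A('z',q[0]+a)*A('y',q[1]);p=np.array([0,0,L[0]])+R.apply([0,0,L[1]])
    R=R*A('z',q[2]);p=p+R.apply([L[4],0,0]);R=R*A('y',q[3]);p=p+R.apply([L[5],0,L[2]]);R=R*A('z',q[4])*A('y',q[5]);p=p+R.apply([L[6],0,L[3]]);R=R*A('z',q[6]+b)
    return p,R
def res(x,sg):
    r=[]
    for q,p,e in D:
        P,R=fk(q,x[:7],x[7],x[8],sg);r+=list(P-p)+list(200*(R.inv()*Ro.from_euler('xyz',e,degrees=True)).as_rotvec())
    return r
if __name__=="__main__":
  out=[]
  for s1,s3,s5,s7 in itertools.product([1,-1],repeat=4):
    for b0 in(0,90,180,-90):
      sg=[s1,1,s3,1,s5,1,s7];f=least_squares(res,[350,400,400,250,0,0,0,68.75-s1*-74.9,b0],args=(sg,));out.append((f.cost,sg,f.x.round(1)))
  out.sort(key=lambda o:o[0])
  for o in out[:4]:print(o)
E
python3 fit.py
```

```text
time_s: 4.6
ee_pos: [511.6, -37.0, 305.8]
eef_rot: [-179.7, 32.5, -174.4]
force: [-0.6, -1.2, 0.4]
gripper_width: 53.2
[-54.86 -19.29  43.58 130.33  28.39  33.7   66.82]
(np.float64(135.40044915588615), [-1, 1, -1, 1, -1, 1, -1], array([ 213.4,  523. ,  421. ,  401.9,  -78.2, -109.7,  -78.7,   -5.3,
         85.3]))
(np.float64(135.40044915588766), [-1, 1, -1, 1, -1, 1, -1], array([ 213.4,  523. ,  421. ,  401.9,  -78.2, -109.7,  -78.7,   -5.3,
         85.3]))
(np.float64(135.400449155902), [-1, 1, -1, 1, -1, 1, -1], array([ 213.4,  523. ,  421. ,  401.9,  -78.2, -109.7,  -78.7,   -5.3,
         85.3]))
(np.float64(135.40044915590386), [-1, 1, -1, 1, -1, 1, -1], array([ 213.4,  523. ,  421. ,  401.9,  -78.2, -109.7,  -78.7,   -5.3,
         85.3]))
```

```bash
cat > ik.py <<'E'
from fit import *
x=np.array([213.4,523,421,401.9,-78.2,-109.7,-78.7,-5.3,85.3]);sg=[-1,1,-1,1,-1,1,-1]
lo=np.array([-169.35,-19.33,-80.79,13.8,-78.32,9.67,-169.56]);hi=np.array([169.35,120.38,83.38,139.57,258.32,109.79,169.56])
def ik(T,R,q0):
    R=Ro.from_matrix(R)
    f=lambda q:np.r_[(lambda P,Q:np.r_[(P-T),300*(Q.inv()*R).as_rotvec()])(*fk(q,x[:7],x[7],x[8],sg)),.02*(q[2])]
    return min((least_squares(f,np.clip(q,lo+1,hi-1),bounds=(lo,hi)) for q in q0),key=lambda r:r.cost)
def Rt(tilt,yaw=PSI): return Ro.from_euler('ZY',[yaw,-tilt],degrees=True).as_matrix()@np.diag([-1,1,-1])
if __name__=="__main__":
  for q,p,e in D: P,R=fk(q,x[:7],x[7],x[8],sg);print("res",(P-p).round(1))
  q0=[np.array([0,20,0,100,0,60,90.]),np.array([0,-10,40,120,20,40,60.]),np.array([0,-10,-40,120,-20,40,100.])]
  for nm,T in(("knob",W(0,45,11)),("kn open",W(0,191,11)),("cap",W(0,0,-55)),("tray",np.array([451,-325,95.]))):
    for t in(0,10,20,32):
      r=ik(T,Rt(t),q0);print(nm,t,round(r.cost,2),r.x.round(0))
E
python3 ik.py
```

```text
[-54.86 -19.29  43.58 130.33  28.39  33.7   66.82]
res [-0.8  0.4  0.1]
res [ 2.5 -3.4  2.1]
res [-2.5  6.3 -2.2]
knob 0 0.0 [ -2.  20.  -0. 103.  -0.  57.  94.]
knob 10 0.0 [ -1.  14.  -0. 113.  -3.  43.  97.]
knob 20 0.0 [ -0.   9.   0. 123.  -8.  29. 102.]
knob 32 0.0 [ -2.   5.  -0. 134. -26.  11. 119.]
kn open 0 0.0 [-16.  20.   0. 104.   0.  57.  80.]
kn open 10 0.0 [-16.  13.  -0. 114.   1.  43.  79.]
kn open 20 0.0 [-17.   8.  -0. 124.   4.  28.  76.]
kn open 32 0.08 [  4.   4. -19. 135.  22.  10.  60.]
cap 0 0.0 [  2.  27.  -0. 102.   0.  51.  98.]
cap 10 0.0 [  3.  21.  -0. 113.  -4.  37. 102.]
cap 20 0.0 [  3.  17.  -0. 123. -13.  22. 111.]
cap 32 0.03 [-11.  15.  12. 129. -64.  10. 157.]
tray 0 0.0 [ 30.  21.   0. 117.  -0.  43. 127.]
tray 10 0.0 [ 34.  17.   0. 124. -13.  33. 141.]
tray 20 0.0 [ 37.  14.  -0. 129. -34.  27. 162.]
tray 32 0.6 [ 87.  20. -55. 137. -38.  12. 170.]
```

The model fits to a few mm and shows that a 32° tool tilt is at the q6 limit, while 20° fits comfortably. I'll use a 20° tilt and first straighten the elbow.

```bash
python3 -c "
from ik import *
go([560,-40,320],Rt(0))"
```

```text
[-54.86 -19.29  43.58 130.33  28.39  33.7   66.82]
shift m [-0.048  -0.0076  0.0138] turn [-0.27 32.5  -0.06] | t 4.6 F [-0.6 -1.2  0.4] w 53.2 target [560 -40 320]
```

```bash
python3 -m creep '[[0.3,[-0.048,-0.007,0.014],[0,16,0]],[0.3,[-0.048,-0.007,0.014],[0,32,0]],[0.3,[-0.048,-0.007,0.014],[0,32,0]],[0.3,[-0.048,-0.007,0.014],[0,32,0]],[0.3,[-0.048,-0.007,0.014],[0,32,0]],[0.3,[-0.048,-0.007,0.014],[0,32,0]]]'; python3 -c "
from ik import *
print(ik(observe()['ee_pos'],Rt(0),[np.array([0,20,0,100,0,60,90.])]).x.round(0))
go(W(0,45,90),Rt(20));go(W(0,45,11),Rt(20))"
```

```text
time_s: 5.2
ee_pos: [562.6, -37.7, 318.2]
eef_rot: [-179.6, 0.2, -174.4]
force: [-0.3, -0.5, 0.5]
gripper_width: 61.9
[-52.63  20.97  65.94 100.67 -19.88  71.19 113.95]
[-1. 14. -0. 93.  0. 73. 95.]
shift m [ 0.0087 -0.0021  0.06  ] turn [ -0.37 -19.76   0.11] | t 5.2 F [-0.3 -0.5  0.5] w 61.9 target [554.5 -41.  258.1]
shift m [-0.0329 -0.0017  0.1272] turn [ -0.37 -19.76   0.11] | t 5.2 F [-0.3 -0.5  0.5] w 61.9 target [596.1 -37.  191.1]
```

```bash
cat > sim.py <<'E'
from ik import *
def err(q,T,R):
    P,Q=fk(q,x[:7],x[7],x[8],sg);return np.r_[T-P,300*(Q.inv()*R).as_rotvec()] if 0 else np.r_[T-P,300*(R*Q.inv()).as_rotvec()]
def path(q,wps,n=30):
    q=np.array(q,float)
    for T,R in wps:
        R=Ro.from_matrix(R);P,Q=fk(q,x[:7],x[7],x[8],sg);dv=(Q.inv()*R).as_rotvec()
        for k in range(1,n+1):
            Tk=P+(np.array(T)-P)*k/n;Rk=Q*Ro.from_rotvec(dv*k/n)
            for _ in range(3):
                e=err(q,Tk,Rk);J=np.array([(err(q+h,Tk,Rk)-e)/-.1 for h in np.eye(7)*.1]).T
                q=np.clip(q+np.clip(J.T@np.linalg.solve(J@J.T+1e-2*np.eye(6),e),-8,8),lo,hi)
        print(np.round(T),"err",np.linalg.norm(e).round(1),q.round(0))
    return q
if __name__=="__main__":
    q=[-74.947,27.330,1.283,89.117,-.662,63.558,-4.762]
    print("history");q=path(q,[([350,345,330],RT),([534,-43,291],RT),([565,-33,220],RT),([511,-37,306],RT),([562,-38,318],Rt(0))])
    s=observe();q=s['joints']
    print("A");path(q,[(W(0,45,90),Rt(20)),(W(0,45,11),Rt(20)),(W(0,191,11),Rt(20)),(W(0,191,90),Rt(20)),(W(0,0,60),Rt(20)),(W(0,0,-55),Rt(20))])
    print("B");path(q,[([800,-40,320],Rt(0)),([800,-40,320],Rt(0,-60)),([500,-300,320],Rt(0,-60)),([560,-40,320],Rt(0)),(W(0,45,11),Rt(20))])
    print("C");path(q,[([420,-450,320],Rt(0,-90)),([560,-40,320],Rt(0)),(W(0,45,11),Rt(20))])
E
python3 sim.py
```

```text
[-52.63  20.97  65.94 100.67 -19.88  71.19 113.95]
history
[350 345 330] err 0.0 [-75.  -8.   6. 121.  35.  55.  10.]
[534 -43 291] err 1.4 [-68. -19.  59. 129.  27.  31.  71.]
[565 -33 220] err 0.0 [-86. -11.  83. 135.  21.  16.  77.]
[511 -37 306] err 13.1 [-60. -19.  49. 129.  26.  34.  71.]
[562 -38 318] err 0.0 [-45.  24.  66.  92. -22.  78. 119.]
A
[554. -41. 258.] err 0.0 [-71.   4.  75. 120. -13.  40. 108.]
[596. -37. 191.] err 0.0 [-52.  16.  61. 121. -35.  35. 127.]
[582. 108. 191.] err 0.0 [-74.  17.  66. 123. -29.  33. 107.]
[540. 104. 258.] err 21.5 [-101.    2.   83.  121.    0.   38.   79.]
[575. -84. 233.] err 0.0 [-54.  12.  67. 119. -29.  41. 127.]
[635. -78. 135.] err 0.0 [-38.  25.  51. 119. -49.  34. 143.]
B
[800 -40 320] err 0.0 [-16.  47.  50.  52. -34.  93. 117.]
[800 -40 320] err 0.0 [-18.  50.  64.  51. -44.  99.  57.]
[ 500 -300  320] err 0.0 [-18.  30.  75.  89. -29.  83.  88.]
[560 -40 320] err 0.0 [-43.  22.  60.  93. -19.  77. 116.]
[596. -37. 191.] err 0.0 [-50.  15.  57. 122. -32.  34. 125.]
C
[ 420 -450  320] err 0.0 [  1.  36.  78.  84. -35.  88.  79.]
[560 -40 320] err 0.0 [-44.  22.  63.  92. -20.  78. 118.]
[596. -37. 191.] err 0.0 [-52.  16.  60. 122. -34.  35. 126.]
```

```bash
cat > sim2.py <<'E'
from sim import *
R=Rt(20);q=observe()['joints'];z=lambda h:np.array([0,0,h])
for yw in(5,-20,-40):
  print(yw);path(q,[(W(0,45,11)+z(80),R),(W(0,45,11),R),(W(0,191,11),R),(W(0,191,11)+z(80),R),(W(0,0,50)+z(20),R),(W(0,0,-55),R),(W(0,0,50),R),(W(0,0,50)+z(40),R),([500,-200,240],Rt(20,yw)),([452,-326,180],Rt(20,yw)),([452,-326,95],Rt(20,yw)),([452,-326,180],Rt(20,yw))])
E
python3 sim2.py;  python3 -c "
from ik import *
go(W(0,45,11)+np.array([0,0,80]),Rt(20))"
```

```text
[-52.63  20.97  65.94 100.67 -19.88  71.19 113.95]
5
[596. -37. 271.] err 0.0 [-59.  12.  68. 114. -25.  44. 118.]
[596. -37. 191.] err 0.0 [-52.  16.  61. 121. -35.  36. 127.]
[582. 108. 191.] err 0.0 [-74.  17.  67. 123. -30.  33. 107.]
[582. 108. 271.] err 0.0 [-82.  14.  76. 115. -21.  43. 100.]
[580. -84. 244.] err 0.0 [-54.  12.  68. 118. -29.  42. 127.]
[635. -78. 135.] err 0.0 [-38.  25.  52. 119. -50.  35. 143.]
[580. -84. 224.] err 0.0 [-52.  13.  66. 119. -31.  40. 129.]
[580. -84. 264.] err 0.0 [-56.  11.  70. 116. -26.  44. 125.]
[ 500 -200  240] err 0.0 [-48.   5.  74. 122. -24.  43. 136.]
[ 452 -326  180] err 7.2 [-14.  16.  62. 121. -43.  48. 170.]
[ 452 -326   95] err 12.6 [ 15.  16.  26. 128. -45.  32. 170.]
[ 452 -326  180] err 0.0 [ 12.  10.  30. 122. -32.  41. 159.]
-20
[596. -37. 271.] err 0.0 [-59.  12.  68. 114. -25.  44. 118.]
[596. -37. 191.] err 0.0 [-52.  16.  61. 121. -35.  36. 127.]
[582. 108. 191.] err 0.0 [-74.  17.  67. 123. -30.  33. 107.]
[582. 108. 271.] err 0.0 [-82.  14.  76. 115. -21.  43. 100.]
[580. -84. 244.] err 0.0 [-54.  12.  68. 118. -29.
[... 667 characters left out ...]
 14.  76. 115. -21.  43. 100.]
[580. -84. 244.] err 0.0 [-54.  12.  68. 118. -29.  42. 127.]
[635. -78. 135.] err 0.0 [-38.  25.  52. 119. -50.  35. 143.]
[580. -84. 224.] err 0.0 [-52.  13.  66. 119. -31.  40. 129.]
[580. -84. 264.] err 0.0 [-56.  11.  70. 116. -26.  44. 125.]
[ 500 -200  240] err 4.5 [-70.   2.  83. 124.   8.  38.  59.]
[ 452 -326  180] err 0.0 [-30.  10.  65. 128. -18.  28.  98.]
[ 452 -326   95] err 0.0 [-15.  17.  47. 134. -37.  17. 113.]
[ 452 -326  180] err 0.0 [-30.  10.  65. 128. -18.  28.  98.]
[-52.63  20.97  65.94 100.67 -19.88  71.19 113.95]
shift m [-0.0333 -0.0022  0.0472] turn [ -0.37 -19.76   0.11] | t 5.2 F [-0.3 -0.5  0.5] w 61.9 target [596.1 -37.  271.1]
```

The route with yaw −20 at the tray works in simulation. Next I move above the knob, then descend vertically.

```bash
python3 -m creep '[[0.3,[-0.033,-0.002,0.047],[-0.4,-10,0]],[0.3,[-0.033,-0.002,0.047],[-0.4,-19.8,0]],[0.3,[-0.033,-0.002,0.047],[-0.4,-19.8,0]],[0.3,[-0.033,-0.002,0.047],[-0.4,-19.8,0]],[0.3,[-0.033,-0.002,0.047],[-0.4,-19.8,0]],[0.3,[-0.033,-0.002,0.047],[-0.4,-19.8,0]]]'; python3 -c "
from ik import *
go(W(0,45,11),Rt(20))"
```

```text
time_s: 5.8
ee_pos: [595.1, -38.2, 273.0]
eef_rot: [179.9, 20.3, -174.5]
force: [1.0, -0.1, -0.1]
gripper_width: 61.3
[-58.73  12.39  67.08 115.54 -23.6   41.56 116.69]
shift m [0.0273 0.001  0.0772] turn [ 0.08  0.31 -0.04] | t 5.8 F [ 1.  -0.1 -0.1] w 61.3 target [596.1 -37.  191.1]
```

```bash
python3 -m creep '[[0.3,[0.007,0.001,0.02],[0,0,0]],[0.3,[0.014,0.001,0.04],[0,0,0]],[0.3,[0.02,0.001,0.056],[0,0,0]],[0.3,[0.023,0.001,0.066],[0,0,0]],[0.3,[0.026,0.001,0.074],[0,0,0]],[0.3,[0.027,0.001,0.077],[0,0,0]],[0.3,[0.027,0.001,0.077],[0,0,0]]]' && python3 -m creep '[[1,[0,0,0],[0,0,0]],[1,[0,0,0],[0,0,0]],[1,[0,0,0],[0,0,0]],[1,[0,0,0],[0,0,0]],[1,[0,0,0],[0,0,0]],[1,[0,0,0],[0,0,0]]]' 20; python3 -c "
from ik import *
go(W(0,45,11),Rt(20));go(W(0,191,11),Rt(20))"
```

```text
time_s: 6.5
ee_pos: [595.5, -37.5, 190.5]
eef_rot: [179.9, 20.3, -174.6]
force: [0.0, 0.6, -0.1]
gripper_width: 61.2
time_s: 7.1
ee_pos: [595.2, -36.9, 190.6]
eef_rot: [179.8, 20.3, -174.6]
force: [-1.4, 1.0, 2.0]
gripper_width: 17.5
[-46.69  18.91  55.13 120.53 -36.6   32.92 128.1 ]
shift m [-0.0011 -0.0002 -0.0002] turn [ 0.15  0.28 -0.11] | t 7.1 F [-1.4  1.   2. ] w 17.5 target [596.1 -37.  191.1]
shift m [-0.0008  0.1458  0.0002] turn [ 0.15  0.28 -0.11] | t 7.1 F [-1.4  1.   2. ] w 17.5 target [582.  108.3 191.1]
```

The knob is gripped (width 17.5 mm ≈ 18). I'll slide it, slowly near the stop.

```bash
python3 -m creep '[[1,[0,0.02,0],[0,0,0]],[1,[0,0.045,0],[0,0,0]],[1,[0,0.07,0],[0,0,0]],[1,[0,0.09,0],[0,0,0]],[1,[0,0.11,0],[0,0,0]],[1,[0,0.125,0],[0,0,0]],[1,[0,0.135,0],[0,0,0]],[1,[0,0.14,0],[0,0,0]],[1,[0,0.142,0],[0,0,0]],[1,[0,0.142,0],[0,0,0]]]' && python3 -m creep '[[1,[0,0.002,0],[0,0,0]],[1,[0,0.003,0],[0,0,0]],[1,[0,0.004,0],[0,0,0]],[1,[0,0.005,0],[0,0,0]]]'; python3 -c "
from ik import *
go(W(0,191,11),Rt(20))"
```

```text
time_s: 8.1
ee_pos: [581.7, 99.4, 190.7]
eef_rot: [-179.9, 20.3, -174.8]
force: [2.4, -9.8, -3.1]
gripper_width: 17.5
time_s: 8.5
ee_pos: [581.7, 99.5, 190.7]
eef_rot: [-179.7, 20.4, -175.0]
force: [6.3, -23.0, -7.1]
gripper_width: 17.8
[-69.16  20.89  62.65 121.7  -31.87  31.15 108.5 ]
shift m [-0.0012  0.0087 -0.0001] turn [-0.54  0.39 -0.51] | t 8.5 F [  6.3 -23.   -7.1] w 17.8 target [582.  108.3 191.1]
```

It stopped firmly after 137 mm. In the crop the port circle was already about 10 mm to −y of the shutter's middle, so the shutter most likely started about 9 mm open and is now at its stop. I'll release, lift vertically and check.

```bash
python3 -m creep '[[1,[0,-0.004,0],[0,0,0]],[0.5,[0,-0.005,0],[0,0,0]],[0.4,[0,-0.005,0],[0,0,0]],[0.4,[0,-0.005,0],[0,0,0]],[0.4,[-0.007,-0.005,-0.02],[0,0,0]],[0.4,[-0.017,-0.005,-0.047],[0,0,0]],[0.4,[-0.027,-0.005,-0.075],[0,0,0]],[0.4,[-0.027,-0.005,-0.075],[0,0,0]]]'
python3 - <<'E'
from ik import *
np.set_printoptions(precision=1,suppress=True)
p,d=grab_frame("top");np.save("pics/t2.npy",d);cv2.imwrite("pics/t2.png",p[:,:,::-1]);cv2.imwrite("pics/t2c.png",cv2.resize(p[55:210,180:350],None,fx=3.8,fy=3.8,interpolation=cv2.INTER_CUBIC)[:,:,::-1])
c=camera_params("top")
for l in("capacitor_center","capacitor","pedestal_top","window","shutter_knob","tray","tested"):
    for r in tip_of(l,"top")[:2]: print(l,r['pixel'],r['conf'],bp(c,*r['pixel'],d[int(r['pixel'][1]),int(r['pixel'][0])]))
print("box",look_for("capacitor","top")[:2])
go(W(0,191,11),Rt(20))
E
```

```text
time_s: 9.3
ee_pos: [583.2, 105.1, 274.1]
eef_rot: [179.7, 20.6, -174.5]
force: [0.5, -0.1, 0.5]
gripper_width: 53.2
[-82.29  15.44  76.46 116.44 -21.76  40.69 100.67]
capacitor_center [298.8, 134.8] 0.72 [617.1 -84.1 167.1]
capacitor [294.8, 139.0] 0.65 [608.1 -75.  164.9]
pedestal_top [297.6, 139.2] 0.81 [608.7 -81.6 161.4]
shutter_knob [219.0, 149.3] 0.93 [508.   57.8 423. ]
tray [399.7, 193.0] 0.96 [ 496.3 -333.9   71.9]
tested [397.3, 174.6] 0.66 [ 533.7 -317.1  111.6]
box [{'box': [286.0, 125.0, 308.4, 145.2], 'conf': 0.54}, {'box': [281.9, 138.6, 307.7, 161.2], 'conf': 0.2}]
shift m [0.  0.  0.1] turn [ 0.1  0.2 -0.1] | t 9.75 F [-0.8  0.8  0.7] w 52.4 target [582.  108.3 191.1]
```

View pics/t2c.png

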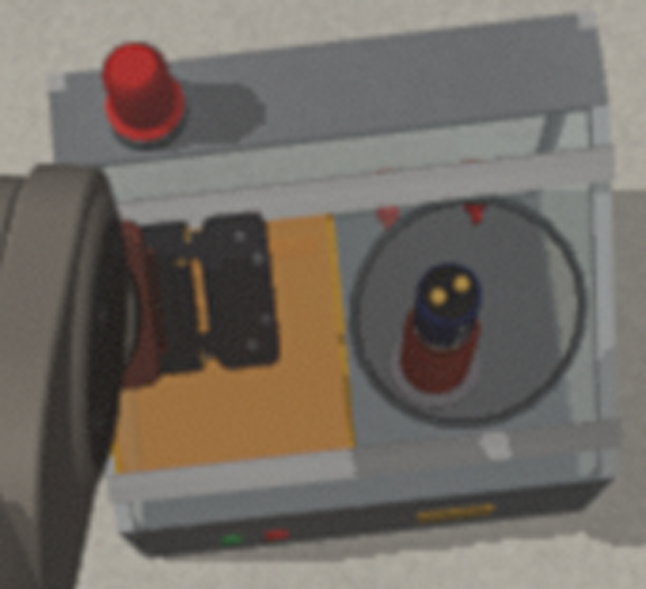

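The port is clear: the circle is centred at crop (469,311), the shutter edge at about 341 lies outside it, and the capacitor's terminals are at (438,296) and (462,284). Now I'll locate the capacitor from depth.

Run:
```python
from ik import *
np.set_printoptions(precision=1,suppress=True)
d=np.load("pics/t2.npy");c=camera_params("top");X=cloud("top",d)
o=-c['R'].T@c['t'];n=RW[:,2]
def rp(px):
    w=c['R'].T@np.array([(px[0]-c['cx'])/c['fx'],(px[1]-c['cy'])/c['fy'],1]);return o+w*(((P0-o)@n)/(w@n))
cc=np.array([180+469/3.8,55+311/3.8])-.4;PP=rp(cc);print("port",cc,PP,"in old W",RW.T@(PP-P0))
print("edges W",RW.T@(rp([180+353/3.8,136.5])-P0),RW.T@(rp([180+586/3.8,136.5])-P0))
print(X[126:140:1,288:309:2][...,2])
m=np.zeros(d.shape,bool);m[122:142,285:311]=1
m&=(X[...,2]>150)&(X[...,2]<185)
t=X[m];print(len(t),np.percentile(t,[2,10,50,90,98],axis=0),t.mean(0))
h=np.histogram(t[:,2],bins=range(150,187,3));print(h)
for s in("scene",):
    p,ds=grab_frame(s)
    for l in("capacitor_center","pedestal_top","capacitor"):print(l,tip_of(l,s)[:1])
```

```text
[-81.92  15.63  76.15 116.77 -21.85  40.62 100.74]
port [303.  136.4] [607.9 -92.  182.1] in old W [  0.6 -10.9  -0. ]
edges W [ 8.1 55.5 -0. ] [ -7.4 -79.9  -0. ]
[[  9.2 922.9 165.4 162.6 163.2 164.7 163.5 162.8  11.    9.    8.7]
 [  8.5   9.4 163.7 164.2 163.7 164.9 164.2 163.8 162.2  11.8  11.7]
 [ 10.1  10.6 163.1 164.  164.6 162.6 168.3 168.6 162.8  10.3  10.1]
 [  9.8 162.9 165.5 161.8 163.3 166.  169.3 167.6 162.4  10.   12.2]
 [ 12.6 163.1 166.6 164.5 165.6 162.4 170.2 169.  163.5 162.7  12.9]
 [ 12.6 162.1 163.5 163.8 163.6 165.5 166.4 169.1 163.1 164.5  13.4]
 [  9.3 162.3 165.7 169.4 169.  165.  164.4 162.3 161.9 162.4   9.5]
 [ 14.4 163.7 165.9 171.3 167.1 163.2 165.1 164.6 160.3 162.   11.4]
 [ 11.2 166.  163.2 168.1 168.3 167.4 164.3 163.3 161.8 164.   12.4]
 [  8.2 163.5 165.4 166.5 164.8 163.7 165.5 162.  161.8 161.    9.6]
 [ 88.3 159.7 161.7 162.5 163.4 164.  167.4 164.3 166.8  12.5  12.4]
 [ 90.3 153.8 162.6 164.4 163.8 161.7 164.4 162.  164.4  11.6   9.3]
 [ 91.6 149.3 163.2 164.1 163.7 162.9 162.9 162.2 159.4   9.6   7.3]
 [ 95.6 141.2 157.  165.  162.8 164.4 163.6 162.9 149.6  12.9  10.4]]
253 [[ 606.2 -100.7  153. ]
 [ 609.2  -96.3  160.3]
 [ 623.   -82.5  163.5]
 [ 638.3  -69.   166.5]
 [ 642.6  -64.7  169.1]] [623.4 -82.1 163.2]
(array([  6,   7,   7,  30, 157,  30,  15,   1,   0,   0,   0,   0]), array([150, 153, 156, 159, 162, 165, 168, 171, 174, 177, 180, 183, 186]))
capacitor_center []
pedestal_top []
capacitor []
```

```bash
sed -i 's/^PSI=.*/PSI=5.55; P0=np.array([607.7,-91.0,182.0]); CAP=np.array([624,-82.5,138.5])/' h.py
cat > s3.py <<'E'
from sim import *
R=Rt(20);G=CAP+[0,0,11]+19*R[:,2];q=observe()['joints'];print("TCP",G)
path(q,[(G-125*R[:,2],R),(G,R),(G-125*R[:,2],R)])
go(G-125*R[:,2],R);go(G,R)
E
python3 s3.py
```

```text
[-81.97  15.61  76.2  116.73 -21.84  40.63 100.73]
TCP [630.46791946 -81.87151305 131.64584021]
[588. -86. 249.] err 0.0 [-52.  13.  67. 116. -30.  43. 128.]
[630. -82. 132.] err 0.0 [-38.  25.  52. 120. -50.  34. 144.]
[588. -86. 249.] err 0.0 [-52.  13.  67. 116. -30.  43. 128.]
shift m [ 0.0175 -0.1893  0.0158] turn [ 0.08  0.27 -0.15] | t 9.95 F [-0.5  0.2  0.5] w 52.4 target [587.9 -86.  249.1]
shift m [ 0.0181 -0.1895  0.1408] turn [ 0.08  0.27 -0.15] | t 9.95 F [-0.5  0.2  0.5] w 52.4 target [630.5 -81.9 131.6]
```

```bash
python3 -m creep '[[0.3,[0.003,-0.04,0],[0,0,0]],[0.3,[0.007,-0.08,0],[0,0,0]],[0.3,[0.011,-0.12,0],[0,0,0]],[0.3,[0.015,-0.16,0.005],[0,0,0]],[0.3,[0.017,-0.18,0.012],[0,0,0]],[0.3,[0.0175,-0.189,0.016],[0,0.3,0]],[0.3,[0.0175,-0.189,0.016],[0,0.3,0]],[0.3,[0.0175,-0.189,0.016],[0,0.3,0]]]'; python3 s3.py | tail -1
python3 - <<'E'
from h import *
p,d=grab_frame("top");cv2.imwrite("pics/t3c.png",cv2.resize(p[55:210,180:350],None,fx=3.8,fy=3.8,interpolation=cv2.INTER_CUBIC)[:,:,::-1])
E
```

```text
time_s: 10.75
ee_pos: [588.1, -85.4, 249.0]
eef_rot: [179.9, 20.0, -174.6]
force: [0.2, 0.4, -0.2]
gripper_width: 61.7
shift m [ 0.0002 -0.0007  0.1248] turn [ 0.08 -0.03 -0.15] | t 10.75 F [ 0.2  0.4 -0.2] w 61.7 target [630.5 -81.9 131.6]
```

View pics/t3c.png

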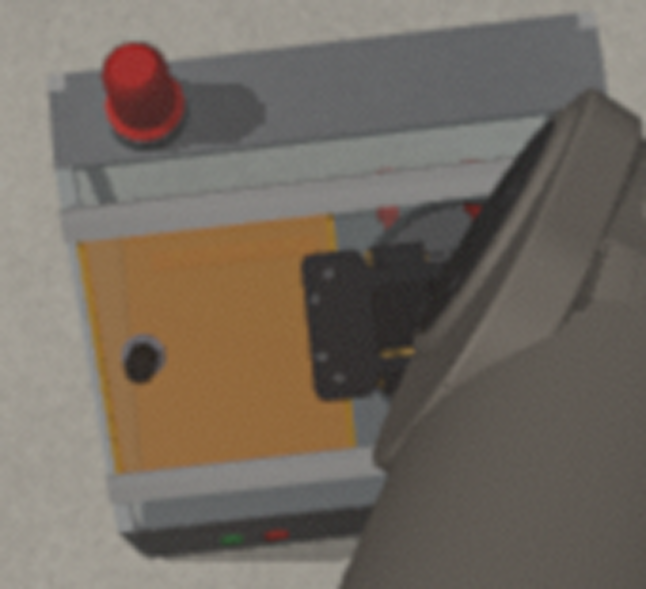

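The shutter is at its stop, with the knob at (141,358) in the crop. The forearm hangs over the roof corner, so I'll check its clearance before the descent.

Run:
```python
from h import *
p,d=grab_frame("top");X=cloud("top",d)
m=(d>0)&(X[...,2]>255);Q=(X[m]-P0)@RW  # window coords
print(len(Q))
for a,b in((-200,-100),(-100,0),(0,60),(60,100),(100,150),(150,250)):
    s=(Q[:,0]>a)&(Q[:,0]<b);
    if s.sum():print("x_w",a,b,"min height over window",Q[s,2].min().round(),"min z",X[m][s,2].min().round(),"y",Q[s,1].min().round(),Q[s,1].max().round(),s.sum())
```

```text
36851
x_w 0 60 min height over window 154.0 min z 327.0 y -13.0 149.0 18867
x_w 60 100 min height over window 144.0 min z 341.0 y -51.0 105.0 12748
x_w 100 150 min height over window 5.0 min z 255.0 y -54.0 186.0 5072
x_w 150 250 min height over window 17.0 min z 280.0 y 13.0 186.0 164
```

The arm links are far back along the tool axis, so only the gripper body comes close. Descending.

```bash
python3 -m creep '[[0.3,[0,-0.001,0.025],[0,0,0]],[0.3,[0,-0.001,0.05],[0,0,0]],[0.3,[0,-0.001,0.07],[0,0,0]],[0.3,[0,-0.001,0.085],[0,0,0]],[0.3,[0,-0.001,0.098],[0,0,0]],[0.3,[0,-0.001,0.108],[0,0,0]],[0.3,[0,-0.001,0.116],[0,0,0]],[0.3,[0,-0.001,0.122],[0,0,0]],[0.3,[0,-0.001,0.125],[0,0,0]],[0.3,[0,-0.001,0.125],[0,0,0]]]'; python3 s3.py | tail -1
```

```text
time_s: 11.85
ee_pos: [630.8, -82.1, 131.5]
eef_rot: [179.9, 20.0, -174.6]
force: [0.5, 0.8, 0.3]
gripper_width: 61.6
shift m [ 0.0002  0.0002 -0.0003] turn [ 0.1  -0.02 -0.12] | t 11.85 F [0.5 0.8 0.3] w 61.6 target [630.5 -81.9 131.6]
```

```bash
python3 -m creep '[[0.4,[0,0,0],[0,0,0]],[0.46,[0,0,0],[0,0,0]],[0.5,[0,0,0],[0,0,0]],[0.54,[0,0,0],[0,0,0]],[0.6,[0,0,0],[0,0,0]],[0.8,[0,0,0],[0,0,0]],[1,[0,0,0],[0,0,0]],[1,[0,0,0],[0,0,0]]]' 20; python3 s3.py | tail -1
```

```text
time_s: 12.65
ee_pos: [630.9, -81.8, 131.8]
eef_rot: [179.8, 20.0, -174.6]
force: [-1.6, 2.7, 4.7]
gripper_width: 39.6
shift m [ 0.0004 -0.     -0.    ] turn [ 0.13  0.   -0.12] | t 12.65 F [-1.6  2.7  4.7] w 39.6 target [630.5 -81.9 131.6]
```

Gripped at 39.6 mm. I'll lift a little vertically, then come out along the tool axis.

```bash
python3 -m creep '[[1,[-0.001,0,-0.003],[0,0,0]],[1,[-0.002,0,-0.006],[0,0,0]],[1,[-0.003,0,-0.012],[0,0,0]],[1,[-0.003,0,-0.022],[0,0,0]],[1,[-0.002,0,-0.036],[0,0,0]],[1,[-0.001,0,-0.052],[0,0,0]],[1,[0,0,-0.07],[0,0,0]],[1,[0,0,-0.09],[0,0,0]],[1,[0,0,-0.11],[0,0,0]],[1,[0,0,-0.125],[0,0,0]]]'; python3 -m creep '[[1,[-0.008,0,-0.022],[0,0,0]],[1,[-0.014,0,-0.038],[0,0,0]],[1,[-0.017,0,-0.047],[0,0,0]],[1,[-0.017,0,-0.047],[0,0,0]]]'
cat > s4.py <<'E'
from sim import *
np.set_printoptions(precision=1,suppress=True)
q=observe()['joints'];z=lambda h:np.array([0,0,h])
for nm in("top","scene"):
    p,d=grab_frame(nm);np.save(f"pics/{nm}4.npy",d);cv2.imwrite(f"pics/{nm}4.png",p[:,:,::-1])
R=Rt(20,-20)
T=np.array([452,-328,74+25+11.])+19*R[:,2];print("T",T)
path(q,[(T+[60,130,110],R),(T+z(80),R),(T,R),(T+z(80),R)])
go(T+[60,130,110],R)
E
python3 s4.py
```

```text
time_s: 13.65
ee_pos: [587.7, -87.1, 250.4]
eef_rot: [179.8, 20.0, -174.7]
force: [-0.2, 0.1, -1.6]
gripper_width: 39.8
time_s: 14.05
ee_pos: [588.6, -86.7, 300.2]
eef_rot: [179.8, 20.1, -174.6]
force: [0.2, -0.0, -1.6]
gripper_width: 40.0
[-56.69  10.42  70.45 113.26 -22.37  45.77 120.5 ]
T [ 458.1 -330.2   92.1]
[ 518. -200.  202.] err 0.0 [-54.  12.  78. 126. -26.  34. 111.]
[ 458. -330.  172.] err 0.0 [-23.  14.  64. 126. -38.  35. 138.]
[ 458. -330.   92.] err 0.0 [-13.  20.  52. 130. -55.  28. 153.]
[ 458. -330.  172.] err 0.0 [-23.  14.  64. 126. -38.  35. 138.]
shift m [ 0.1 -0.1  0.1] turn [ 8.9 -0.1 23.9] | t 14.15 F [ 0.2  0.1 -0.8] w 39.5 target [ 518.1 -200.2  202.1]
```

View pics/scene4.png

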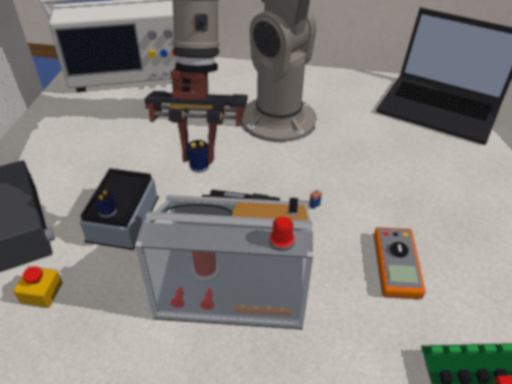

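The capacitor hangs upright at (199,155), clear of the box, and its pedestal is empty. Next I refine the tray position from its rim.

```bash
python3 - <<'E'
from h import *
np.set_printoptions(precision=1,suppress=True)
for nm in("top","scene"):
    for f in("0","4"):
        d=np.load(f"pics/{nm}{f}.npy");X=cloud(nm,d);m=(d>0)&(X[...,0]>395)&(X[...,0]<600)&(X[...,1]<-255)&(X[...,1]>-395)
        t=X[m&(X[...,2]>83)&(X[...,2]<94)]
        c=X[m&(X[...,2]>118)&(X[...,2]<128)]
        fl=X[m&(X[...,2]>60)&(X[...,2]<82)]
        print(nm,f,len(t),cv2.minAreaRect(t[:,:2].astype(np.float32)),"pct",np.percentile(t[:,:2],[3,97],axis=0).ravel(),"floor z",np.median(fl[:,2]),"tested",len(c),cv2.minEnclosingCircle(c[:,:2].astype(np.float32)))
E
python3 - <<'E'
from sim import *
R=Rt(20,-20);T=np.array([458.1,-330.2,92.1]);np.set_printoptions(precision=4,suppress=True)
go(T+[60,130,150],R)
E
```

```text
top 0 512 ((496.6752624511719, -325.70281982421875), (111.41789245605469, 169.43832397460938), 88.91200256347656) pct [ 412.2 -381.1  580.9 -270.4] floor z 72.93594761038112 tested 221 ((545.0118408203125, -332.9593200683594), 20.565505981445312)
top 4 167 ((463.40167236328125, -374.6092529296875), (49.46015167236328, 134.22067260742188), 65.63581085205078) pct [ 411.9 -381.2  529.9 -329.9] floor z 73.08132889210273 tested 0 ((0.0, 0.0), 0.0)
scene 0 593 ((496.2760314941406, -326.0146789550781), (113.63490295410156, 176.99435424804688), 89.12052917480469) pct [ 411.5 -380.7  582.3 -269.9] floor z 74.47255662229206 tested 181 ((545.607177734375, -332.5160827636719), 21.73546028137207)
scene 4 603 ((496.5626220703125, -325.734619140625), (113.30499267578125, 174.95375061035156), 89.00970458984375) pct [ 412.  -380.5  582.2 -270.1] floor z 74.56091250807218 tested 177 ((543.9638061523438, -332.03167724609375), 21.092864990234375)
[-56.58  10.54  70.31 113.38 -22.44  45.74 120.55]
shift m [ 0.0945 -0.1069  0.0253] turn [ 8.86 -0.09 23.9 ] | t 14.15 F [ 0.2  0.1 -0.8] w 39.5 target [ 518.1 -200.2  242.1]
```

Both cameras agree on the tray: centre (496.5,−325.7), floor at 74 mm. I'll place at (451.5,−325.5).

```bash
python3 -m creep '[[1,[0.02,-0.02,0.005],[1.8,0,4.8]],[1,[0.04,-0.043,0.01],[3.5,0,9.6]],[1,[0.06,-0.065,0.015],[5.3,0,14.3]],[1,[0.076,-0.085,0.02],[7.1,0,19.1]],[1,[0.087,-0.098,0.023],[8.3,0,22.5]],[1,[0.0945,-0.107,0.025],[8.9,-0.1,23.9]],[1,[0.0945,-0.107,0.025],[8.9,-0.1,23.9]],[1,[0.0945,-0.107,0.025],[8.9,-0.1,23.9]]]'
python3 - <<'E'
from sim import *
R=Rt(20,-20);T=np.array([457.6,-327.7,92.1]);np.set_printoptions(precision=4,suppress=True)
go(T+[0,0,70],R);path(observe()['joints'],[(T+[0,0,70],R),(T,R)])
E
```

```text
time_s: 14.95
ee_pos: [518.9, -200.4, 243.1]
eef_rot: [-179.9, 20.1, 160.0]
force: [-0.3, -0.1, -0.2]
gripper_width: 39.7
[-54.51  12.46  78.78 122.45 -21.84  36.54 107.39]
shift m [ 0.0411 -0.1405  0.0714] turn [-0.04  0.08  0.04] | t 14.95 F [-0.3 -0.1 -0.2] w 39.7 target [ 457.6 -327.7  162.1]
[ 458. -328.  162.] err 0.0 [-22.  14.  62. 127. -38.  33. 138.]
[ 458. -328.   92.] err 0.0 [-12.  20.  51. 131. -54.  27. 152.]
```

```bash
python3 -m creep '[[1,[0.008,-0.028,0.012],[0,0,0]],[1,[0.016,-0.056,0.026],[0,0,0]],[1,[0.024,-0.084,0.04],[0,0,0]],[1,[0.032,-0.11,0.054],[0,0,0]],[1,[0.038,-0.13,0.065],[0,0,0]],[1,[0.041,-0.14,0.071],[0,0,0]],[1,[0.041,-0.14,0.071],[0,0,0]],[1,[0.041,-0.14,0.071],[0,0,0]],[1,[0.041,-0.14,0.071],[0,0,0]]]'
python3 - <<'E'
from sim import *
R=Rt(20,-20);T=np.array([457.6,-327.7,92.1]);np.set_printoptions(precision=4,suppress=True)
go(T,R);go(T+[0,0,8],R)
p,d=grab_frame("scene");np.save("pics/s5.npy",d);cv2.imwrite("pics/s5.png",cv2.resize(p[130:260,60:220],None,fx=4,fy=4,interpolation=cv2.INTER_CUBIC)[:,:,::-1])
E
```

```text
time_s: 15.85
ee_pos: [458.3, -326.5, 162.9]
eef_rot: [-180.0, 20.1, 160.1]
force: [-0.6, -0.9, 0.1]
gripper_width: 39.7
[-11.96  17.59  52.01 125.45 -41.52  29.93 140.5 ]
shift m [ 0.0246 -0.0013  0.0664] turn [-0.01  0.11  0.1 ] | t 15.85 F [-0.6 -0.9  0.1] w 39.7 target [ 457.6 -327.7   92.1]
shift m [ 0.0218 -0.0014  0.0588] turn [-0.01  0.11  0.1 ] | t 15.85 F [-0.6 -0.9  0.1] w 39.7 target [ 457.6 -327.7  100.1]
```

View pics/s5.png

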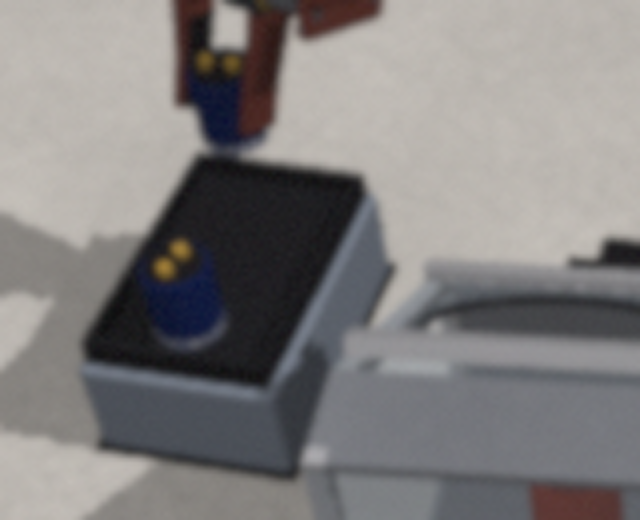

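The held capacitor (230,95) stands parallel to the tested one (180,290) and above the free half. I'll lower it.

```bash
python3 -m creep '[[1,[0.007,-0.001,0.018],[0,0,0]],[1,[0.013,-0.001,0.036],[0,0,0]],[1,[0.018,-0.001,0.048],[0,0,0]],[1,[0.021,-0.001,0.056],[0,0,0]],[1,[0.0225,-0.001,0.0605],[0,0,0]],[1,[0.0233,-0.001,0.0628],[0,0,0]],[1,[0.0233,-0.001,0.0628],[0,0,0]]]';  python3 -m creep '[[1,[0.0003,0,0.0008],[0,0,0]],[1,[0.0006,0,0.0016],[0,0,0]],[1,[0.001,0,0.0025],[0,0,0]],[1,[0.001,0,0.0025],[0,0,0]]]'
```

```text
time_s: 16.6
ee_pos: [456.9, -328.0, 95.5]
eef_rot: [-179.9, 20.1, 160.0]
force: [0.6, 0.7, 0.6]
gripper_width: 39.6
time_s: 17.0
ee_pos: [456.4, -328.2, 92.7]
eef_rot: [-180.0, 20.1, 160.0]
force: [0.3, 0.3, -1.0]
gripper_width: 39.9
```

```bash
python3 -m creep '[[1,[0.0003,0,0.0009],[0,0,0]],[1,[0.0003,0,0.0009],[0,0,0]]]'; python3 -m creep '[[1,[0.0003,0,0.0009],[0,0,0]],[1,[0.0003,0,0.0009],[0,0,0]]]'
```

```text
time_s: 17.2
ee_pos: [456.5, -328.3, 91.7]
eef_rot: [-180.0, 20.1, 160.0]
force: [0.2, 0.2, -0.3]
gripper_width: 39.9
time_s: 17.4
ee_pos: [456.6, -328.4, 91.6]
eef_rot: [180.0, 20.1, 159.9]
force: [-5.1, 3.7, 12.7]
gripper_width: 39.4
```

Contact at the expected height. I'll ease off, open gently and lift vertically.

```bash
python3 -m creep '[[1,[-0.0002,0,-0.0005],[0,0,0]],[0.5,[-0.0002,0,-0.0005],[0,0,0]],[0.4,[-0.0002,0,-0.0005],[0,0,0]],[0.3,[-0.0002,0,-0.0005],[0,0,0]],[0.3,[-0.0002,0,-0.0005],[0,0,0]],[0.3,[-0.005,0,-0.012],[0,0,0]],[0.3,[-0.012,0,-0.034],[0,0,0]],[0.3,[-0.024,0,-0.066],[0,0,0]],[0.3,[-0.04,0,-0.11],[0,0,0]],[0.3,[-0.04,0,-0.11],[0,0,0]]]'; python3 -m creep '[[0.3,[-0.01,0,-0.03],[0,0,0]],[0.3,[-0.025,0.02,-0.07],[0,0,0]],[0.3,[-0.04,0.06,-0.09],[0,0,0]],[0.3,[-0.04,0.11,-0.09],[0,0,0]],[0.3,[-0.04,0.15,-0.09],[0,0,0]],[0.3,[-0.04,0.15,-0.09],[0,0,0]]]'
python3 - <<'E'
from h import *
np.set_printoptions(precision=1,suppress=True)
for nm in("scene","top"):
    p,d=grab_frame(nm);cv2.imwrite(f"pics/{nm}6.png",p[:,:,::-1]);X=cloud(nm,d)
    if nm=="scene":cv2.imwrite("pics/s6.png",cv2.resize(p[120:320,60:360],None,fx=2.6,fy=2.6,interpolation=cv2.INTER_CUBIC)[:,:,::-1])
    for a,b in((415,500),(500,590)):
        m=(d>0)&(X[...,0]>a)&(X[...,0]<b)&(X[...,1]<-270)&(X[...,1]>-390)&(X[...,2]>118)&(X[...,2]<128)
        c=X[m];print(nm,len(c),cv2.minEnclosingCircle(c[:,:2].astype(np.float32)) if len(c) else 0,np.median(c[:,2]) if len(c) else 0)
    print([(l,[np.round(r['pixel'],0).tolist() for r in tip_of(l,nm)[:1]]) for l in("meter","clamp_probe","battery","shutter_knob")])
E
```

```text
time_s: 18.4
ee_pos: [459.4, -329.4, 212.9]
eef_rot: [-179.9, 20.5, 160.1]
force: [0.5, 0.4, -0.3]
gripper_width: 61.2
time_s: 19.0
ee_pos: [515.1, -185.3, 306.5]
eef_rot: [179.9, 20.1, 160.2]
force: [0.5, 0.5, 0.5]
gripper_width: 61.3
scene 152 ((452.4970397949219, -326.6268005371094), 20.56595230102539) 124.8015590996115
scene 174 ((545.3219604492188, -332.5003662109375), 21.453433990478516) 124.92946942262606
[('meter', [[396.0, 267.0]]), ('clamp_probe', [[244.0, 204.0]]), ('battery', [[313.0, 205.0]]), ('shutter_knob', [[291.0, 201.0]])]
top 0 0 0
top 0 0 0
[('meter', [[140.0, 191.0]]), ('clamp_probe', [[278.0, 236.0]]), ('battery', [[213.0, 246.0]]), ('shutter_knob', [[217.0, 147.0]])]
```

View pics/s6.png

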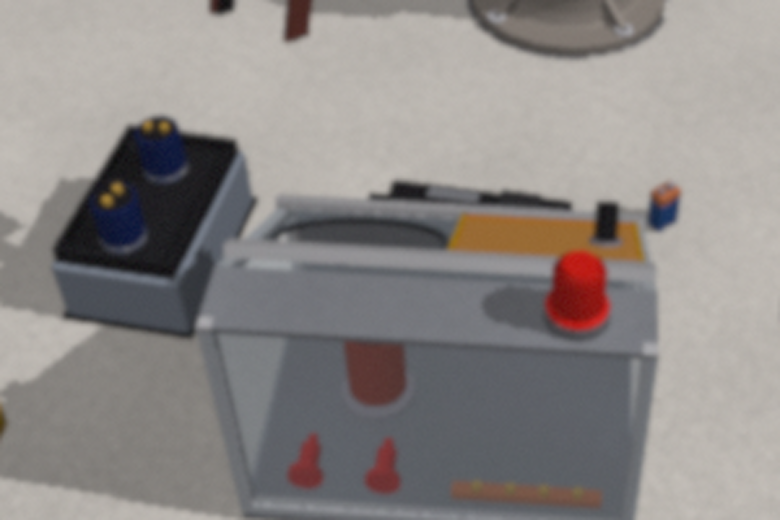

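Both capacitors stand upright in the tray at (160,150) and (118,215), the shutter is open with its knob at (606,222), and the bench items look unmoved. Handing in.

```bash
python3 -c "
from bench import *
print(job_done())"
```

```text
the job is handed in; nothing more can be done
None
```

The job is done and handed in at about 19.5 s of the 58 s allowed. I slid the shutter open to its stop, lifted the blue capacitor out through the port and stood it in the free half of the tray.

**Last checks**
- **Placed capacitor:** it stands upright at about (452, −327) mm, with its top at 124.8 mm as expected.
- **Tested capacitor:** it is still at about (545, −332.5) mm, where it was at the start.
- **Bench items:** the meter, probe and battery were found within 1 to 3 pixels of where they started, which is about the detector's error.
- **Robot:** the gripper is empty, about 300 mm up and clear of everything. The largest force I read was about 25 N, at the shutter stop.

**Checks that failed or disagreed**
- **Shutter travel:** it stopped after 137 mm instead of 146 mm. I took it to have started about 9 mm open. The port, measured about 11 mm to one side of the closed shutter's middle, agrees, and the last picture shows the port fully clear.
- **First approach to the knob:** a 32° tool tilt ran into joint limits above the knob without touching anything. I changed to a 20° tilt.
- **Top camera:** in the last look it could not measure either capacitor, probably because the arm was in the way. Their final positions come from the scene camera only.

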